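# Key the sample carousel home and lock it

## Robot

A 6-joint arm with a two-finger parallel gripper is mounted at the origin on the work surface. World frame = base frame: x ahead of the robot, y to its left, z up, the work surface at z = 0. Lengths are in m, angles in degrees, forces in N, time in s.
With the tool pointing down it reaches from about 0.35 to 0.875 m from the base axis. Payload 4.2 kg.
Tool frame: the origin (TCP) lies midway between the tips of the shut fingers; the grasp point (between the pads) lies 19 mm behind it; z points along the fingers, y is the line along which they close (so a half turn about z gives the same grasp; the last joint's range is limited). The gripper opens to 87 mm and grips with 3 to 60 N. Pads are 19 mm wide; open, the fingers measure 117 mm over their backs; the gripper's body (75 mm by 190 mm) begins 51 mm behind the grasp point.
Start: joints at [89.072, 22.042, 0.453, 0, -68.411, -14.817], TCP at [0.17, 0.602, 0.223] pointing down, gripper open.
Joint ranges: [-179.83, 179.83], [-69.29, 118.12], [-61.27, 80.66], [-181.25, 117.63], [-171.15, -9.14], [-177.46, 177.46]. Speed limits (degrees/s): [159.86, 159.86, 180, 180, 180, 180].

## Interface

Orientations are given as a 3x3 rotation matrix whose columns are the frame's x, y, z axes.
In Python, from station import sensors, eyes, workorder gives the robot as it stands.
- The arm moves only by the shell command python3 -m handwheel 'ROWS'. ROWS is a JSON list of rows, 1 to 8 of them, each of 7 numbers: the opening from 0.0 (shut) to 1.0 (fully open), then dx, dy, dz in m, then a rotation vector rx, ry, rz in degrees; each row is the pose to reach, as a shift and turn from the pose commanded when the command began, along the tool's axes at that moment; what a row does not reach only later rows make up. A row lasts 1/10 s, in which the tool goes at most 0.05 m and 8.59 degrees, less where a joint would pass 70% of its speed; a pose out of reach is approached as far as the arm can. The fingers move at their own pace and stop on an object; the grip force is fixed at half the most. Time passes only in rows, so rows that do not move let the fingers close. It prints the time, the measured TCP pose, the force, the opening and the grip force at its end.
- sensors.sense(): the state, without advancing time (a new reading comes with each control period).
- eyes.capture(name): name is "scene" or "top" or "wrist"; returns a dict with "pixels" (400x640x3 uint8, red, green, blue), "z_map" (400x640 float32, m along the optical axis (not along the pixel's ray), 0 where there is no reading), "K" (3x3 intrinsics, pixels), "world_from_camera" (4x4, takes a point from camera to world coordinates). Camera axes: x right, y up, looking along -z (the intrinsics and any distortion apply to the point x, -y, -z); pixel columns grow to the right and rows downward; lengths in m; the calibration is good to about 2 mm. A picture is of the moment at which its call begins.
- workorder.finish_job(): hands the job in; it is judged then, once.
The state is a dict: "time_s": time; "joints": joint angles; "joint_velocities": joint speeds; "effort": joint torques, N m; "tcp_pos": TCP position; "ee_rot": TCP orientation; "wrist_force": force on the tool from outside, world axes, zero at the start; "moment": the same for the moment, N m; "gripper_width": opening from 0.0 (shut) to 1.0 (fully open); "gripper_force": force on a finger pad.
Only numpy, scipy, OpenCV 4.12 (cv2) and the standard library are available. Lean on these libraries where they do the work, as an engineer would, in place of code of your own. Each camera call takes 0.05 s, during which the arm holds its last target. There are 200 camera calls.

## Task

The loaded sample carousel was set on the analyser's spindle without engaging its keys, so it rides too high. Turn it where it sits, without lifting it off or tipping it, until it finds its keys and drops fully home, then swing the red lock lever all the way in over its rim. Leave the other things on the bench and deck where they stand.

Things in the scene. Friction and masses are not known exactly. Their poses are not given: they have to be found in the camera images.
- sampler: fixed navy sampler module. Origin on the bench directly below the spindle; z up, -x its front (towards the robot), +y its left. Deck x -115 to 115, y -175 to 270 mm, top 50 mm above the bench. A fixed collar on it rings the carousel: radii 89 to 95, top 63 mm above the bench. A tower stands on its left part: x -30 to 118, y 126 to 271, top 180 mm above the bench
- spindle (a point): point on the vertical spindle (16 mm thick, top 78 mm above the bench), 53 mm above the bench, straight above the sampler's origin: the carousel's origin lies here when home. Axes as the sampler's
- keys (a point): centre of the fixed hub under the carousel, 50 mm above the bench. Its three keys stand 7 mm above home level at different radii. Its angle differs every time, unseen. They fit the carousel at one angle per full turn, catch about 7 degrees wide; turned slowly (under 1 rad/s) the carousel then drops 7 mm by its own weight and is held within a few degrees; if it hangs, ease it back a little
- carousel: loose sample carousel, aluminium top, orange side, 170 mm diameter, 12 mm thick, 0.22 to 0.41 kg, turned about the spindle by 1 to 5 N at a post, either way. Origin: centre of its underside, 60 mm above the bench while riding on the keys, 53 mm when home (orange side then hidden in the collar). It starts level, at least 40 degrees from the fit
- post (a point): top centre of the carousel's orange post. Three upright posts of 10 mm diameter stand on the carousel 60 mm from its centre: the orange one on its +x axis, two black ones at 120 and 240 degrees. They rise 28 mm above its top, 40 mm above its underside
- lock_lever (a joint): red lock lever's angle, rad: 0 open (arm along the sampler's -x), growing clockwise seen from above, 1.57 pointing at the spindle with its end 2.5 mm above the homed carousel's rim, 1.65 stop. Vertical pivot at x 0, y -135 mm of the sampler; arm 62 long, 14 wide, 6 thick, underside 67.5 mm above the bench. Stays where left; a carousel not home blocks it
- lever_pin (a point): top centre of the upright steel pin on the lock lever, 30 mm from its pivot; pin 10 mm diameter, 32 mm high above the arm, top 105.5 mm above the bench; about 2 N on it swings the lever
- vial_a: bystander: small vial, 22 mm diameter, 45 mm high, standing on the deck's front right corner; origin at its foot
- pan_tin: bystander: small round tin, 40 mm diameter, 22 mm high, on the deck's rear right corner; origin at its foot
- wash_bottle: bystander: white bottle, red cap, 60 mm diameter, 170 mm high, standing on the bench in front of the tower; origin at its foot
- jar: bystander: jar 60 mm diameter, 75 mm high, on the bench right of the sampler; origin at its foot
- spatula: bystander: slim steel lab spatula 180 mm long, 14 mm wide, 6 mm thick, lying on the bench in front of the sampler; origin under its middle
- mouse: bystander: black computer mouse 100 x 58 x 31 mm on the bench at the right; origin at its underside

How it is judged (in metres and radians):
On the way, in this order (a step that is already met when the one before it is completed fails the run):
1. the carousel has dropped home onto its keys (z of carousel in the frame of spindle below 0.0025 m and angle between carousel's own z axis and vertical below 0.03 rad), for 0.2 s.
2. the lock lever is swung in (value of joint lock_lever above 1.48 rad), for 0.2 s.
At the end, for the whole second after the job is handed in: The carousel lies home on its keys (origin within 2.5 mm of its home height, level within 0.03 rad, centred within 5 mm), at rest, and the lock lever stands beyond 1.48 rad (all of step 1 and horizontal distance between carousel and spindle below 0.005 m and value of joint lock_lever above 1.48 rad and linear speed of carousel below 0.02 m/s and angular speed of carousel below 0.1 rad/s); the robot touches nothing.
It fails at once if the carousel is lifted more than 20 mm above its home height (z of carousel in the frame of spindle above 0.02 m).
It fails at once if the carousel is tipped by more than 0.2 rad (angle between carousel's own z axis and vertical above 0.2 rad).
It fails at once if a bystander is moved by more than 30 mm (distance of any of vial_a, pan_tin, wash_bottle, jar, spatula, mouse from where it was at the start of the episode above 0.03 m).
It fails at once if a standing bystander is knocked over (angle between any of vial_a, wash_bottle, jar's own z axis and vertical above 0.5 rad).
It also fails if it takes over 72 s, if anything falls off the work surface, if the arm or the gripper's body presses on something with over 40 N, if the wrist force passes 120 N, or if a joint passes its speed limit or range.

## Working session

There is one attempt and no reset: what is moved stays moved. The work goes in short steps, Python scripts to look and compute and a shell command to move; the robot and the scene stay as the last step left them, time stands still between calls to the robot, and variables do not carry over. Pictures are saved under pics/ and viewed, at most 10 in all, crops included, and the job is handed in when it is done.

```bash
mkdir -p pics; ls
python3 - <<'E'
from station import sensors, eyes
import cv2,numpy as np
for n in ("scene","top"):
    c=eyes.capture(n); cv2.imwrite(f"pics/{n}0.png",c["pixels"][:,:,::-1]); np.savez(f"{n}0.npz",**c)
    print(n,np.round(c["K"],1).tolist(),np.round(c["world_from_camera"],3).tolist(), [k for k in c])
s=sensors.sense();print(s["time_s"],s["tcp_pos"],np.round(s["ee_rot"],3).tolist())
E
```

```text
pics
scene [[384.0, 0.0, 321.3], [0.0, 384.0, 205.9], [0.0, 0.0, 1.0]] [[-0.143, -0.588, 0.796, 1.301], [0.99, -0.072, 0.124, 0.035], [-0.015, 0.806, 0.592, 0.678], [0.0, 0.0, 0.0, 1.0]] ['pixels', 'z_map', 'K', 'world_from_camera']
top [[426.0, 0.0, 307.2], [0.0, 426.0, 197.7], [0.0, 0.0, 1.0]] [[-0.106, 0.974, -0.199, 0.317], [-0.994, -0.103, 0.023, -0.078], [0.002, 0.2, 0.98, 1.115], [0.0, 0.0, 0.0, 1.0]] ['pixels', 'z_map', 'K', 'world_from_camera']
0.1 [0.16941824 0.60102666 0.2215576 ] [[0.962, -0.271, -0.0], [-0.271, -0.962, -0.002], [0.0, 0.002, -1.0]]
```

View pics/scene0.png

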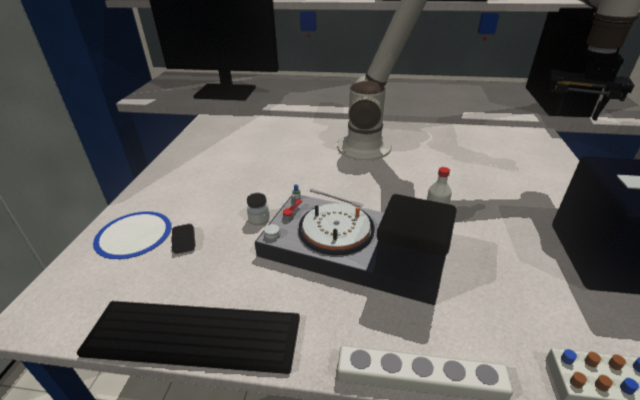

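View pics/top0.png

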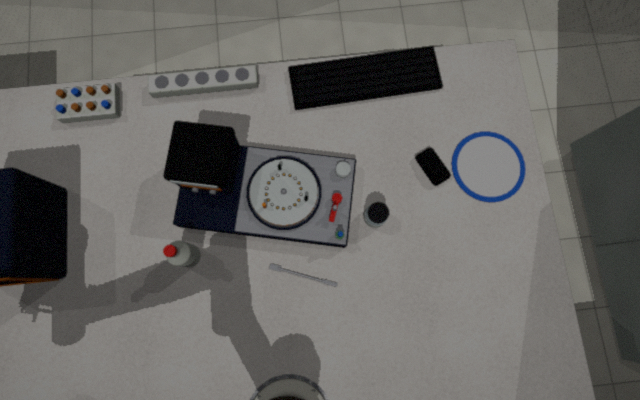

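The top picture shows the carousel at about (284,191), with the orange post at (265,203), black posts at (280,166) and (306,198). The red lever runs from about (336,199) to (332,217), with the vial at (340,232) just in front of it and the tin at (343,168). The scene picture agrees.

```bash
cat > h.py <<'E'
import numpy as np, cv2
def cloud(c):
    z=c["z_map"]; v,u=np.mgrid[0:400,0:640]; K=c["K"]
    p=np.stack([(u-K[0,2])/K[0,0]*z,-(v-K[1,2])/K[1,1]*z,-z],-1)
    T=c["world_from_camera"]; return p@T[:3,:3].T+T[:3,3]
def ray(c,u,v,h):
    K,T=c["K"],c["world_from_camera"]
    d=T[:3,:3]@np.array([(u-K[0,2])/K[0,0],-(v-K[1,2])/K[1,1],-1]); o=T[:3,3]
    return o+d*(h-o[2])/d[2]
def masks(c):
    h=cv2.cvtColor(c["pixels"],cv2.COLOR_RGB2HSV).astype(int); H,S,V=h[...,0],h[...,1],h[...,2]
    return dict(red=((H<5)|(H>174))&(S>150)&(V>90), orange=(H>=8)&(H<22)&(S>110)&(V>90), white=(S<50)&(V>120), dark=V<60)
def blobs(m,amin=4):
    n,l,s,ce=cv2.connectedComponentsWithStats(m.astype(np.uint8)); return [(s[i,4],ce[i],l==i) for i in range(1,n) if s[i,4]>=amin]
E
python3 - <<'E'
from h import *
for n,box in (("top",(150,360,110,250)),("scene",(240,460,170,300))):
    c=dict(np.load(f"{n}0.npz")); P=cloud(c); M=masks(c)
    b=np.zeros((400,640),bool); b[box[2]:box[3],box[0]:box[1]]=1
    print(n)
    for k in("red","orange"):
        for a,ce,l in blobs(M[k]&b,3): print(k,a,ce.round(1),np.median(P[l],0).round(3),"zmax",P[l][:,2].max().round(3))
    for a,ce,l in blobs(M["white"]&b,400):
        (u,v),ax,an=cv2.fitEllipse(cv2.convexHull(np.argwhere(l)[:,::-1].astype(np.float32)))
        print("white",a,u,v,ax,an,ray(c,u,v,.072).round(4),"medz",np.median(P[l][:,2]))
    hi=b&(P[...,2]>.085)&(P[...,2]<.125)&(P[...,0]>.3)
    for a,ce,l in blobs(hi,3): print("high",a,ce.round(1),P[l].mean(0).round(4), ray(c,*ce,.1).round(4))
    # deck front edge etc
    dk=b&(abs(P[...,2]-.05)<.004); q=P[dk][:,:2].astype(np.float32); print("deck",cv2.minAreaRect(q))
    im=c["pixels"][box[2]:box[3],box[0]:box[1],::-1]; cv2.imwrite(f"pics/{n}c.png",cv2.resize(im,None,fx=3.5,fy=3.5,interpolation=cv2.INTER_CUBIC))
E
```

```text
top
red 84 [336.5 198.1] [ 0.52  -0.175  0.073] zmax 0.077
red 52 [332.  215.6] [ 0.477 -0.158  0.073] zmax 0.077
red 45 [169.3 247.3] [0.43  0.215 0.17 ] zmax 1.115
orange 3 [272.3 177.7] [ 0.589 -0.019  0.072] zmax 0.076
orange 3 [298.3 182.7] [ 0.569 -0.083  0.074] zmax 0.076
orange 3 [298.3 199.7] [ 0.525 -0.079  0.075] zmax 0.076
orange 14 [263.7 204.5] [0.519 0.005 0.099] zmax 0.101
orange 3 [294.3 204.3] [ 0.516 -0.068  0.072] zmax 0.075
white 3288 167.68478393554688 169.17514038085938 (72.21920013427734, 164.21388244628906) 8.731639862060547 [0.6397 0.2414 0.072 ] medz -0.0011452015370909674
white 4680 264.2812194824219 80.97673797607422 (112.82010650634766, 365.16644287109375) 137.43141174316406 [ 0.8548 -0.0226  0.072 ] medz -0.0006662309077196671
white 2934 283.3689270019531 191.77806091308594 (64.7693862915039, 66.22643280029297) 74.40647888183594 [ 0.5504 -0.0444  0.072 ] medz 0.07108562749187142
high 276 [223.6 172.2] [0.6076 0.0955 0.1047] [0.6087 0.0964 0.1   ]
high 18 [279.5 166. ] [ 0.6114 -0.0418  0.0954] [ 0.6101 -0.042   0.1   ]
high 15 [305.7 197.3] [ 0.5252 -0.
[... 1022 characters left out ...]
.9851837158203, 34224.390625) 0.0 [ 1.7798 -0.002   0.072 ] medz 0.001623975846804404
high 339 [439.2 193.6] [0.4422 0.2128 0.1073] [0.4312 0.2152 0.1   ]
high 25 [295.8 186.5] [ 0.4322 -0.1707  0.0925] [ 0.4433 -0.1681  0.1   ]
high 32 [293.3 198.3] [ 0.4963 -0.1642  0.0978] [ 0.4993 -0.1635  0.1   ]
high 26 [316.4 208. ] [ 0.5283 -0.0978  0.0956] [ 0.5341 -0.0968  0.1   ]
high 27 [357.5 209.6] [0.5215 0.0061 0.0951] [0.5281 0.0063 0.1   ]
high 34 [334.9 231.5] [ 0.6145 -0.0405  0.0959] [ 0.6193 -0.04    0.1   ]
high 936 [409.1 263.8] [0.7099 0.1251 0.1054] [0.7044 0.1266 0.1   ]
deck ((0.5539917349815369, -0.042998820543289185), (0.5360347628593445, 0.23180216550827026), 76.82067108154297)
```

View pics/topc.png

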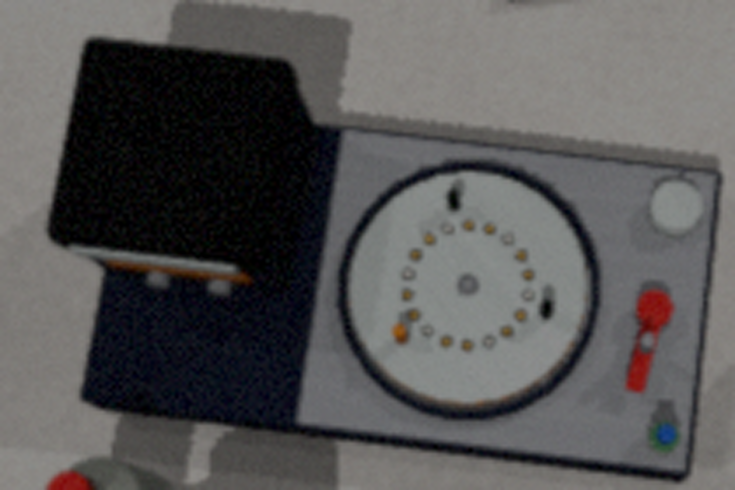

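The crop confirms the layout. The spindle is at about (0.552,-0.045) and all three post radii come out at 60 mm. The sampler's yaw is about -13°, the black post nearest the lever is at world bearing 244°, and the lever is nearly open.

Plan: straddle the post on the side away from the tower with a small gap, then turn counter-clockwise in small steps, watching the force.

```bash
cat > goal.py <<'E'
import sys,numpy as np
from scipy.spatial.transform import Rotation as R
from station import sensors
# args x y z yaw(world angle of tool y, deg): prints the remaining shift in tool axes
x,y,z,a=map(float,sys.argv[1:]); s=sensors.sense(); E=np.array(s["ee_rot"]); t=np.radians(a)
G=np.array([[-np.sin(t),np.cos(t),0],[np.cos(t),np.sin(t),0],[0,0,-1]]).T
print("t",round(s["time_s"],2),"shift",(E.T@(np.array([x,y,z])-s["tcp_pos"])).round(4),"rot",np.degrees(R.from_matrix(E.T@G).as_rotvec()).round(2),"F",np.round(s["wrist_force"],1),"j",np.round(s["joints"],0),"w",s["gripper_width"])
E
python3 goal.py .5259 -.0987 .2216 153.9
python3 -m handwheel '[[0.25,0.266,0.288,0,0,0,50],[0.25,0.266,0.288,0,0,0,50],[0.25,0.266,0.288,0,0,0,50],[0.25,0.266,0.288,0,0,0,50],[0.25,0.266,0.288,0,0,0,50],[0.25,0.266,0.288,0,0,0,50],[0.25,0.266,0.288,0,0,0,50],[0.25,0.266,0.288,0,0,0,50]]'
python3 goal.py .5259 -.0987 .2216 153.9
```

```text
t 0.1 shift [0.5331 0.5767 0.0012] rot [ 8.0000e-02 -1.1000e-01  1.0035e+02] F [-0.7  0.7  0. ] j [ 89.  22.   0.  -0. -68. -15.] w 1.0004839922711941
time_s: 0.9
tcp_pos: [0.3476, 0.2496, 0.2225]
ee_rot: [[0.41, -0.912, -0.0], [-0.912, -0.41, -0.0], [0.0, 0.0, -1.0]]
wrist_force: [1.5, 1.0, 0.2]
gripper_width: 0.355
gripper_force: 0.0
t 0.9 shift [ 0.3908 -0.0196  0.0009] rot [ 2.000e-02 -1.000e-02  5.033e+01] F [1.5 1.  0.2] j [ 58.   2. -25.  -0. -62. -33.] w 0.3548162939315316
```

```bash
python3 -m handwheel '[[0.25,0.391,-0.0196,0,0,0,50.3],[0.25,0.391,-0.0196,0,0,0,50.3],[0.25,0.391,-0.0196,0,0,0,50.3],[0.25,0.391,-0.0196,0,0,0,50.3],[0.25,0.391,-0.0196,0,0,0,50.3],[0.25,0.391,-0.0196,0,0,0,50.3],[0.25,0.391,-0.0196,0,0,0,50.3],[0.25,0.391,-0.0196,0,0,0,50.3]]'
python3 -m handwheel '[[0.25,0,0,0,0,0,0],[0.25,0,0,0,0,0,0]]' >/dev/null
python3 goal.py .5259 -.0987 .080 153.9
python3 - <<'E'
from station import eyes
import cv2
from h import *
c=eyes.capture("wrist"); cv2.imwrite("pics/w1.png",c["pixels"][:,:,::-1]); np.savez("w1.npz",**c)
P=cloud(c)
for a,ce,l in blobs((P[...,2]>.088)&(P[...,2]<.108)&(P[...,0]>.4)&(c["z_map"]>0),20): print(a,ce.round(0),P[l].mean(0).round(4),P[l][:,2].max().round(3), (P[l].min(0)).round(3),P[l].max(0).round(3))
E
```

```text
time_s: 1.7
tcp_pos: [0.5264, -0.0987, 0.2221]
ee_rot: [[-0.44, -0.898, -0.001], [-0.898, 0.44, -0.0], [0.0, 0.001, -1.0]]
wrist_force: [0.6, 0.5, 0.3]
gripper_width: 0.247
gripper_force: 0.0
t 1.9 shift [ 0.0011 -0.0013  0.1416] rot [ 0.11 -0.04 -0.09] F [ 0.4  0.2 -0.3] j [  7.  13. -12.  -0. -65. -33.] w 0.24980181125529657
171 [376.  80.] [ 0.4317 -0.1721  0.0951] 0.097 [ 0.425 -0.178  0.089] [ 0.437 -0.166  0.097]
94 [317. 119.] [ 0.4955 -0.1658  0.106 ] 0.108 [ 0.491 -0.171  0.094] [ 0.5   -0.161  0.108]
98 [318. 193.] [ 0.5272 -0.1     0.0982] 0.102 [ 0.523 -0.104  0.088] [ 0.532 -0.094  0.102]
```

View pics/w1.png

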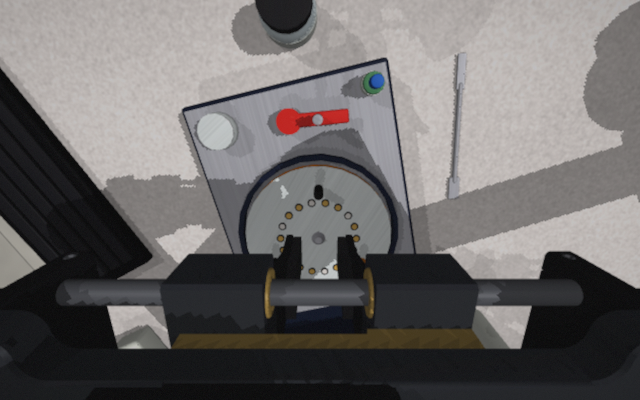

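The wrist view has the post at (318,193), midway between the fingers at columns 292 and 347, and the lever pin at (317,119). These agree with the measurements to about 1.5 mm, so I'll descend and start turning.

```bash
cat > ok.py <<'E'
import sys,numpy as np
from station import sensors
s=sensors.sense(); f=np.array(s["wrist_force"]); p=np.array(s["tcp_pos"])-[.5523,-.0448,0]
print("t%.1f"%s["time_s"],"F",f.round(1),"bearing %.1f R %.1f z %.1f"%(np.degrees(np.arctan2(p[1],p[0]))%360,1e3*np.hypot(*p[:2]),1e3*p[2]))
sys.exit(bool(np.hypot(f[0],f[1])>9 or abs(f[2])>9))
E
python3 -m handwheel '[[0.25,0.001,-0.001,0.05,0,0,0],[0.25,0.001,-0.001,0.09,0,0,0],[0.25,0.001,-0.001,0.12,0,0,0],[0.25,0.001,-0.001,0.14,0,0,0],[0.25,0.001,-0.001,0.14,0,0,0]]' >/dev/null && python3 ok.py &&
python3 -m handwheel '[[0.25,0,-0.0021,0,0,0,-2],[0.25,-0.0001,-0.0042,0,0,0,-4]]' >/dev/null && python3 ok.py &&
python3 -m handwheel '[[0.25,0,-0.0021,0,0,0,-2],[0.25,-0.0001,-0.0042,0,0,0,-4]]' >/dev/null && python3 ok.py &&
python3 -m handwheel '[[0.25,0,-0.0021,0,0,0,-2],[0.25,-0.0001,-0.0042,0,0,0,-4]]' >/dev/null && python3 ok.py &&
python3 -m handwheel '[[0.25,0,-0.0021,0,0,0,-2],[0.25,-0.0002,-0.0042,0,0,0,-4]]' >/dev/null && python3 ok.py &&
python3 -m handwheel '[[0.25,0,-0.0021,0,0,0,-2],[0.25,-0.0002,-0.0042,0,0,0,-4]]' >/dev/null && python3 ok.py; python3 goal.py .5523 -.0448 .08 170
```

```text
t2.5 F [ 0.6 -0.6  0.1] bearing 240.9 R 59.0 z 80.0
t2.6 F [-0.2 -0.2  0.3] bearing 248.2 R 57.6 z 84.2
t2.9 F [-1.9  0.4  0.9] bearing 251.8 R 57.9 z 84.3
t3.0 F [-0.5  1.5  1.4] bearing 255.8 R 57.9 z 84.3
t3.2 F [-0.7  1.  -0.1] bearing 259.9 R 57.8 z 84.2
t3.5 F [-1.8  1.8 -0.3] bearing 264.0 R 57.8 z 84.2
t 3.45 shift [-0.0578 -0.0001  0.0043] rot [-0.03  0.02  4.13] F [-1.8  1.8 -0.3] j [  6.  23. -20.  -0. -47. -12.] w 0.24823483338743896
```

```bash
python3 -m handwheel '[[0.25,0,-0.0021,0.002,0,0,-2],[0.25,-0.0001,-0.0042,0.003,0,0,-4]]' >/dev/null && python3 ok.py &&
python3 -m handwheel '[[0.25,0,-0.0021,0,0,0,-2],[0.25,-0.0001,-0.0042,0,0,0,-4]]' >/dev/null && python3 ok.py &&
python3 -m handwheel '[[0.25,0,-0.0021,0,0,0,-2],[0.25,-0.0001,-0.0042,0,0,0,-4]]' >/dev/null && python3 ok.py &&
python3 -m handwheel '[[0.25,0,-0.0021,0,0,0,-2],[0.25,-0.0001,-0.0042,0,0,0,-4]]' >/dev/null && python3 ok.py &&
python3 -m handwheel '[[0.25,0,-0.0021,0,0,0,-2],[0.25,-0.0001,-0.0042,0,0,0,-4]]' >/dev/null && python3 ok.py &&
python3 -m handwheel '[[0.25,0,-0.0021,0,0,0,-2],[0.25,-0.0001,-0.0042,0,0,0,-4]]' >/dev/null && python3 ok.py &&
python3 -m handwheel '[[0.25,0,-0.0021,0,0,0,-2],[0.25,-0.0001,-0.0042,0,0,0,-4]]' >/dev/null && python3 ok.py &&
python3 -m handwheel '[[0.25,0,-0.0021,0,0,0,-2],[0.25,-0.0001,-0.0042,0,0,0,-4]]' >/dev/null && python3 ok.py &&
python3 -m handwheel '[[0.25,0,-0.0021,0,0,0,-2],[0.25,-0.0001,-0.0042,0,0,0,-4]]' >/dev/null && python3 ok.py &&
python3 -m handwheel '[[0.25,0,-0.0021,0,0,0,-2],[0.25,-0.0001,-0.0042,0,0,0,-4]]' >/dev/null && python3 ok.py &&
python3 -m handwheel '[[0.25,0,-0.0021,0,0,0,-2],[0.25,-0.0001,-0.0042,0,0,0,-4]]' >/dev/null && python3 ok.py &&
python3 -m handwheel '[[0.25,0,-0.0021,0,0,0,-2],[0.25,-0.0001,-0.0042,0,0,0,-4]]' >/dev/null && python3 ok.py &&
python3 -m handwheel '[[0.25,0,-0.0021,0,0,0,-2],[0.25,-0.0001,-0.0042,0,0,0,-4]]' >/dev/null && python3 ok.py &&
python3 -m handwheel '[[0.25,0,-0.0021,0,0,0,-2],[0.25,-0.0001,-0.0042,0,0,0,-4]]' >/dev/null && python3 ok.py &&
python3 -m handwheel '[[0.25,0,-0.0021,0,0,0,-2],[0.25,-0.0001,-0.0042,0,0,0,-4]]' >/dev/null && python3 ok.py &&
python3 -m handwheel '[[0.25,0,-0.0021,0,0,0,-2],[0.25,-0.0001,-0.0042,0,0,0,-4]]' >/dev/null && python3 ok.py &&
python3 -m handwheel '[[0.25,0,-0.0021,0,0,0,-2],[0.25,-0.0001,-0.0042,0,0,0,-4]]' >/dev/null && python3 ok.py &&
python3 -m handwheel '[[0.25,0,-0.0021,0,0,0,-2],[0.25,-0.0001,-0.0042,0,0,0,-4]]' >/dev/null && python3 ok.py &&
python3 -m handwheel '[[0.25,0,-0.0021,0,0,0,-2],[0.25,-0.0001,-0.0042,0,0,0,-4]]' >/dev/null && python3 ok.py
python3 goal.py .5523 -.0448 .08 170
```

```text
t3.6 F [-2.9  0.1  1.3] bearing 267.8 R 58.0 z 81.3
t3.9 F [-1.3  0.  -0.1] bearing 272.1 R 58.1 z 81.3
t4.0 F [-2.4 -0.3  0.9] bearing 276.2 R 58.1 z 81.3
t4.2 F [-1.2  0.   0.4] bearing 280.4 R 58.2 z 81.3
t4.5 F [-1.4 -0.6  0.6] bearing 284.5 R 58.3 z 81.3
t4.7 F [-2.1  0.2  0.7] bearing 288.7 R 58.4 z 81.3
t4.8 F [-1.1 -0.2  0.6] bearing 292.8 R 58.6 z 81.3
t5.0 F [-1.7 -0.9  0.5] bearing 296.9 R 58.7 z 81.3
t5.2 F [-1.  -0.7  0. ] bearing 301.0 R 58.8 z 81.3
t5.5 F [-1.6 -0.4  0.4] bearing 305.1 R 58.9 z 81.3
t5.7 F [-1.4 -0.8 -0.4] bearing 309.2 R 59.0 z 81.3
t5.8 F [-2.  -0.8 -0.9] bearing 313.3 R 59.2 z 81.3
t6.0 F [-1.6 -0.8  0.1] bearing 317.3 R 59.3 z 81.3
t6.2 F [-0.3 -0.5 -0.1] bearing 321.3 R 59.5 z 81.3
t6.5 F [-1.3 -0.7  0.1] bearing 325.4 R 59.6 z 81.3
t6.7 F [-1.3 -0.4 -0.1] bearing 329.4 R 59.8 z 81.4
t6.8 F [-1.2 -0.3 -0.1] bearing 333.4 R 60.0 z 81.3
t7.0 F [-0.6 -0.3  0.5] bearing 337.4 R 60.1 z 81.3
t7.2 F [-1.7 -1.5 -0.1] bearing 341.4 R 60.3 z 81.3
t 7.25 shift [-0.0603  0.0014  0.0013] rot [-1.000e-02 -3.000e-02  8.013e+01] F [-1.7 -1.5 -0.1] j [  9.  28. -12.   0. -50.  61.] w 0.2531004557083368
```

```bash
cat > look.py <<'E'
from station import eyes
from h import *
for n in ("scene","top"):
    c=eyes.capture(n); P=cloud(c)
    m=(np.hypot(P[...,0]-.5523,P[...,1]+.0448)<.08)&(P[...,2]>.083)&(P[...,2]<.104)
    for a,ce,l in blobs(m,6):
        q=P[l].mean(0); d=q-[.5523,-.0448,0]; print(n,a,ce.round(0),q.round(3),"bearing %.1f R %.1f"%(np.degrees(np.arctan2(d[1],d[0]))%360,1e3*np.hypot(*d[:2])),"zmax %.4f"%np.percentile(P[l][:,2],90),"rgb",c["pixels"][l].mean(0).round(0))
    r=np.hypot(P[...,0]-.5523,P[...,1]+.0448); t=(r>.01)&(r<.08)&(abs(P[...,2]-.07)<.01); print("disc top z %.4f"%np.median(P[t][:,2]))
    np.savez(n+"1.npz",**c)
E
python3 -m handwheel '[[0.25,0,0.002,-0.02,0,0,0],[0.25,0,0.002,-0.06,0,0,0],[0.25,0,0.002,-0.08,0,0,0],[0.25,0,0.002,-0.08,0,0,0]]' >/dev/null
python3 look.py; python3 goal.py .503 -.079 .16 125
```

```text
scene 8 [325. 204.] [ 0.506 -0.079  0.095] bearing 216.7 R 57.5 zmax 0.1009 rgb [126.  77.  52.]
scene 31 [361. 218.] [0.553 0.016 0.095] bearing 89.7 R 60.5 zmax 0.1014 rgb [37. 37. 35.]
scene 32 [323. 230.] [ 0.61  -0.07   0.094] bearing 336.1 R 63.0 zmax 0.1009 rgb [38. 38. 36.]
disc top z 0.0736
top 12 [291. 168.] [ 0.605 -0.071  0.095] bearing 333.7 R 58.3 zmax 0.1004 rgb [18. 19. 20.]
top 17 [259. 193.] [0.549 0.015 0.096] bearing 93.6 R 60.3 zmax 0.1009 rgb [21. 21. 20.]
top 16 [298. 207.] [ 0.503 -0.078  0.098] bearing 213.5 R 59.5 zmax 0.1024 rgb [114.  79.  46.]
disc top z 0.0712
t 7.75 shift [-0.0953  0.0487  0.001 ] rot [-2.0000e-01  3.0000e-02  1.2502e+02] F [-1.2 -0.1 -0.4] j [  9.  24.  -6.  -0. -60.  61.] w 0.2532961352594996
```

Turned 90° so far and still riding high. I'll move to the orange post at bearing 213.7° for the next stroke.

```bash
python3 -m handwheel '[[0.25,-0.095,0.048,0,0,0,60],[0.25,-0.095,0.048,0,0,0,60],[0.25,-0.095,0.048,0,0,0,60],[0.25,-0.095,0.048,0,0,0,60],[0.25,-0.095,0.048,0,0,0,60],[0.25,-0.095,0.048,0,0,0,60],[0.25,-0.095,0.048,0,0,0,60],[0.25,-0.095,0.048,0,0,0,60]]' >/dev/null
python3 -m handwheel '[[0.25,0,0,0,0,0,66.3],[0.25,0,0,0,0,0,66.3],[0.25,0,0,0,0,0,66.3],[0.25,0,0,0,0,0,66.3],[0.25,0,0,0,0,0,66.3],[0.25,0,0,0,0,0,66.3],[0.25,0,0,0,0,0,66.3],[0.25,0,0,0,0,0,66.3]]' >/dev/null
python3 goal.py .5024 -.0781 .081 123.7
```

```text
t 9.35 shift [-0.0003  0.001   0.078 ] rot [ 0.04 -0.07 -0.11] F [-0.3 -0.7  0. ] j [  9.  14. -21.  -0. -55. -66.] w 0.24801770430695327
```

```bash
python3 -m handwheel '[[0.25,0,0.001,0.03,0,0,0],[0.25,0,0.001,0.06,0,0,0],[0.25,0,0.001,0.078,0,0,0],[0.25,0,0.001,0.08,0,0,0],[0.25,0,0.001,0.08,0,0,0]]' >/dev/null && python3 ok.py &&
python3 -m handwheel '[[0.25,0,-0.0021,0,0,0,-2],[0.25,-0.0001,-0.0042,0,0,0,-4]]' >/dev/null && python3 ok.py &&
python3 -m handwheel '[[0.25,0,-0.0021,0,0,0,-2],[0.25,-0.0001,-0.0042,0,0,0,-4]]' >/dev/null && python3 ok.py &&
python3 -m handwheel '[[0.25,0,-0.0021,0,0,0,-2],[0.25,-0.0001,-0.0042,0,0,0,-4]]' >/dev/null && python3 ok.py &&
python3 -m handwheel '[[0.25,0,-0.0021,0,0,0,-2],[0.25,-0.0001,-0.0042,0,0,0,-4]]' >/dev/null && python3 ok.py &&
python3 -m handwheel '[[0.25,0,-0.0021,0,0,0,-2],[0.25,-0.0001,-0.0042,0,0,0,-4]]' >/dev/null && python3 ok.py &&
python3 -m handwheel '[[0.25,0,-0.0021,0,0,0,-2],[0.25,-0.0001,-0.0042,0,0,0,-4]]' >/dev/null && python3 ok.py &&
python3 -m handwheel '[[0.25,0,-0.0021,0,0,0,-2],[0.25,-0.0001,-0.0042,0,0,0,-4]]' >/dev/null && python3 ok.py &&
python3 -m handwheel '[[0.25,0,-0.0021,0,0,0,-2],[0.25,-0.0001,-0.0042,0,0,0,-4]]' >/dev/null && python3 ok.py &&
python3 -m handwheel '[[0.25,0,-0.0021,0,0,0,-2],[0.25,-0.0001,-0.0042,0,0,0,-4]]' >/dev/null && python3 ok.py &&
python3 -m handwheel '[[0.25,0,-0.0021,0,0,0,-2],[0.25,-0.0001,-0.0042,0,0,0,-4]]' >/dev/null && python3 ok.py &&
python3 -m handwheel '[[0.25,0,-0.0021,0,0,0,-2],[0.25,-0.0001,-0.0042,0,0,0,-4]]' >/dev/null && python3 ok.py &&
python3 -m handwheel '[[0.25,0,-0.0021,0,0,0,-2],[0.25,-0.0001,-0.0042,0,0,0,-4]]' >/dev/null && python3 ok.py &&
python3 -m handwheel '[[0.25,0,-0.0021,0,0,0,-2],[0.25,-0.0001,-0.0042,0,0,0,-4]]' >/dev/null && python3 ok.py &&
python3 -m handwheel '[[0.25,0,-0.0021,0,0,0,-2],[0.25,-0.0001,-0.0042,0,0,0,-4]]' >/dev/null && python3 ok.py &&
python3 -m handwheel '[[0.25,0,-0.0021,0,0,0,-2],[0.25,-0.0001,-0.0042,0,0,0,-4]]' >/dev/null && python3 ok.py &&
python3 -m handwheel '[[0.25,0,-0.0021,0,0,0,-2],[0.25,-0.0001,-0.0042,0,0,0,-4]]' >/dev/null && python3 ok.py &&
python3 -m handwheel '[[0.25,0,-0.0021,0,0,0,-2],[0.25,-0.0001,-0.0042,0,0,0,-4]]' >/dev/null && python3 ok.py &&
python3 -m handwheel '[[0.25,0,-0.0021,0,0,0,-2],[0.25,-0.0001,-0.0042,0,0,0,-4]]' >/dev/null && python3 ok.py &&
python3 -m handwheel '[[0.25,0,-0.0021,0,0,0,-2],[0.25,-0.0001,-0.0042,0,0,0,-4]]' >/dev/null && python3 ok.py &&
python3 -m handwheel '[[0.25,0,-0.0021,0,0,0,-2],[0.25,-0.0001,-0.0042,0,0,0,-4]]' >/dev/null && python3 ok.py &&
python3 -m handwheel '[[0.25,0,-0.0021,0,0,0,-2],[0.25,-0.0001,-0.0042,0,0,0,-4]]' >/dev/null && python3 ok.py &&
python3 -m handwheel '[[0.25,0,-0.0021,0,0,0,-2],[0.25,-0.0001,-0.0042,0,0,0,-4]]' >/dev/null && python3 ok.py &&
python3 -m handwheel '[[0.25,0,-0.0021,0,0,0,-2],[0.25,-0.0001,-0.0042,0,0,0,-4]]' >/dev/null && python3 ok.py &&
python3 -m handwheel '[[0.25,0,-0.0021,0,0,0,-2],[0.25,-0.0001,-0.0042,0,0,0,-4]]' >/dev/null && python3 ok.py &&
python3 -m handwheel '[[0.25,0,-0.0021,0,0,0,-2],[0.25,-0.0001,-0.0042,0,0,0,-4]]' >/dev/null && python3 ok.py
python3 goal.py .5523 -.0448 .08 170
```

```text
t9.8 F [ 0.7 -0.4  0.5] bearing 214.1 R 59.9 z 79.3
t10.1 F [0.  1.  0.3] bearing 218.7 R 59.0 z 81.0
t10.2 F [-1.6  0.6 -0.4] bearing 222.4 R 59.7 z 80.9
t10.4 F [-1.1  1.1 -0.3] bearing 226.3 R 59.7 z 80.9
t10.7 F [-1.1  1.   0.9] bearing 230.3 R 59.8 z 80.9
t10.8 F [-1.5  1.6  0.9] bearing 234.4 R 59.9 z 81.0
t11.1 F [-0.9  1.4 -0.6] bearing 238.4 R 59.9 z 80.9
t11.2 F [-1.6  1.7  0.5] bearing 242.4 R 60.0 z 80.9
t11.4 F [-0.9  0.9  0.2] bearing 246.4 R 60.1 z 80.9
t11.7 F [-0.8  2.1  0.6] bearing 250.4 R 60.2 z 80.9
t11.8 F [-0.5  1.8 -0.5] bearing 254.3 R 60.3 z 80.9
t12.1 F [-0.8  2.7 -0.4] bearing 258.3 R 60.4 z 80.9
t12.2 F [-1.   1.1  0.6] bearing 262.2 R 60.6 z 80.9
t12.4 F [-1.3  2.   0. ] bearing 266.1 R 60.7 z 80.9
t12.7 F [-1.6  1.3  0.2] bearing 270.0 R 60.8 z 80.8
t12.8 F [-1.6  1.4  1.4] bearing 273.9 R 60.8 z 80.9
t13.1 F [-2.1  0.2  0.7] bearing 277.8 R 60.9 z 80.9
t13.2 F [-1.5  0.5  0.1] bearing 281.7 R 61.0 z 80.9
t13.4 F [-1.4  0.4 -0.5] bearing 285.6 R 61.1 z 80.8
t13.7 F [-2.5  0.1  0.5] bearing 289.5 R 61.1 z 80.8
t13.8 F [-0.9  0.4  0.1] bearing 293.4 R 61.2 z 80.8
t14.1 F [-1.7 -0.6 -0.2] bearing 297.3 R 61.3 z 80.8
t14.2 F [-1.4 -0.1 -0.4] bearing 301.3 R 61.3 z 80.8
t14.4 F [-1.9 -0.3 -0.3] bearing 305.1 R 61.3 z 80.9
t14.7 F [-0.2 -0.3 -0.3] bearing 309.1 R 61.4 z 80.9
t14.8 F [-1.7 -1.1  0.5] bearing 313.0 R 61.4 z 80.8
t 14.85 shift [-0.0614 -0.0009  0.0008] rot [-0.000e+00 -1.000e-02  5.382e+01] F [-1.7 -1.1  0.5] j [  7.  27. -13.   0. -49.  37.] w 0.2455314132459137
```

```bash
python3 -m handwheel '[[0.25,0,-0.0021,0,0,0,-2],[0.25,-0.0002,-0.0042,0,0,0,-4]]' >/dev/null && python3 ok.py &&
python3 -m handwheel '[[0.25,0,-0.0021,0,0,0,-2],[0.25,-0.0002,-0.0042,0,0,0,-4]]' >/dev/null && python3 ok.py &&
python3 -m handwheel '[[0.25,0,-0.0021,0,0,0,-2],[0.25,-0.0002,-0.0042,0,0,0,-4]]' >/dev/null && python3 ok.py &&
python3 -m handwheel '[[0.25,0,-0.0021,0,0,0,-2],[0.25,-0.0002,-0.0042,0,0,0,-4]]' >/dev/null && python3 ok.py &&
python3 -m handwheel '[[0.25,0,-0.0021,0,0,0,-2],[0.25,-0.0002,-0.0042,0,0,0,-4]]' >/dev/null && python3 ok.py &&
python3 -m handwheel '[[0.25,0,-0.0021,0,0,0,-2],[0.25,-0.0002,-0.0042,0,0,0,-4]]' >/dev/null && python3 ok.py &&
python3 -m handwheel '[[0.25,0,-0.0021,0,0,0,-2],[0.25,-0.0002,-0.0042,0,0,0,-4]]' >/dev/null && python3 ok.py &&
python3 -m handwheel '[[0.25,0,-0.0021,0,0,0,-2],[0.25,-0.0002,-0.0042,0,0,0,-4]]' >/dev/null && python3 ok.py &&
python3 -m handwheel '[[0.25,0,0.002,-0.02,0,0,0],[0.25,0,0.002,-0.06,0,0,0],[0.25,0,0.002,-0.08,0,0,0],[0.25,0,0.002,-0.08,0,0,0]]' >/dev/null && python3 look.py; python3 goal.py .5024 -.0781 .161 123.7
```

```text
t15.1 F [-1.5 -1.7 -0.2] bearing 316.9 R 61.4 z 80.9
t15.2 F [-2.2 -1.2  0. ] bearing 320.9 R 61.3 z 80.9
t15.4 F [-1.5 -1.  -0. ] bearing 324.8 R 61.2 z 80.9
t15.7 F [-0.7 -1.5  0. ] bearing 328.8 R 61.2 z 80.9
t15.8 F [-0.9 -1.  -1. ] bearing 332.7 R 61.2 z 81.0
t16.1 F [-0.1 -1.2 -0.2] bearing 336.6 R 61.1 z 81.0
t16.2 F [-1.  -2.2 -2.1] bearing 340.6 R 61.1 z 81.0
t16.4 F [-0.7 -1.7 -0.6] bearing 344.6 R 61.1 z 81.0
scene 28 [324. 205.] [ 0.51  -0.08   0.095] bearing 219.8 R 54.7 zmax 0.1024 rgb [63. 62. 61.]
scene 28 [360. 217.] [0.55  0.015 0.094] bearing 91.9 R 60.2 zmax 0.1016 rgb [37. 37. 36.]
scene 20 [324. 232.] [ 0.613 -0.066  0.09 ] bearing 340.5 R 63.9 zmax 0.0933 rgb [115.  72.  50.]
disc top z 0.0702
top 15 [290. 166.] [ 0.61  -0.067  0.089] bearing 338.9 R 62.1 zmax 0.0914 rgb [80. 49. 24.]
top 20 [259. 194.] [0.546 0.014 0.094] bearing 95.8 R 59.4 zmax 0.1007 rgb [24. 26. 24.]
top 19 [299. 206.] [ 0.507 -0.081  0.096] bearing 218.4 R 58.1 zmax 0.1007 rgb [43. 44. 43.]
disc top z 0.0689
t 16.95 shift [-0.101   0.0418 -0.0002] rot [-1.90e-01  2.00e-02  1.32e+02] F [ 0.4 -0.2 -0.2] j [  9.  24.  -6.  -0. -60.  66.] w 0.24908692862280835
```

The orange post's top now reads 92 mm while the two black ones still read 101 mm. So it has found the fit but hangs tilted by about 0.08 rad. I'll ease it back clockwise in small steps, with a narrower gap around the orange post.

```bash
python3 -m handwheel '[[0.25,0,0.004,0.03,0,0,4],[0.25,0,0.004,0.06,0,0,4],[0.25,0,0.004,0.08,0,0,4],[0.17,0,0.004,0.08,0,0,4],[0.17,0,0.004,0.08,0,0,4]]' >/dev/null && python3 ok.py && python3 look.py | grep -v "^$" | cut -c1-110 &&
python3 -m handwheel '[[0.17,0,0.001,0,0,0,1],[0.17,0,0.002,0,0,0,2]]' >/dev/null && python3 ok.py &&
python3 -m handwheel '[[0.17,0,0.001,0,0,0,1],[0.17,0,0.001,0,0,0,1]]' >/dev/null && python3 ok.py && python3 look.py
```

```text
t17.4 F [-0.   1.  -0.3] bearing 338.9 R 61.0 z 79.2
scene 11 [361. 219.] [0.551 0.017 0.089] bearing 91.6 R 62.2 zmax 0.0957 rgb [60. 60. 58.]
scene 110 [324. 231.] [ 0.613 -0.067  0.093] bearing 339.8 R 64.9 zmax 0.1014 rgb [39. 33. 29.]
disc top z 0.0682
top 6 [290. 168.] [ 0.607 -0.067  0.088] bearing 337.7 R 59.1 zmax 0.0909 rgb [49. 25.  9.]
top 18 [259. 194.] [0.547 0.014 0.095] bearing 95.6 R 59.3 zmax 0.0996 rgb [22. 22. 22.]
top 19 [300. 205.] [ 0.507 -0.081  0.097] bearing 218.7 R 58.0 zmax 0.1024 rgb [41. 43. 42.]
disc top z 0.0695
t17.8 F [0.8 3.3 2.3] bearing 337.8 R 61.8 z 80.8
t17.9 F [-0.1  4.5  1.8] bearing 337.7 R 61.8 z 80.7
scene 16 [361. 219.] [0.551 0.016 0.09 ] bearing 91.0 R 61.3 zmax 0.0971 rgb [48. 48. 46.]
scene 114 [323. 231.] [ 0.613 -0.069  0.093] bearing 338.1 R 65.9 zmax 0.1017 rgb [37. 33. 30.]
disc top z 0.0679
top 6 [290. 168.] [ 0.607 -0.067  0.089] bearing 337.6 R 58.9 zmax 0.0921 rgb [45. 21.  6.]
top 20 [259. 194.] [0.547 0.014 0.095] bearing 95.1 R 59.3 zmax 0.0993 rgb [25. 25. 25.]
top 18 [299. 206.] [ 0.506 -0.081  0.096] bearing 218.0 R 58.2 zmax 0.1015 rgb [36. 38. 37.]
disc top z 0.0695
```

```bash
cut='t17'
python3 -m handwheel '[[0.17,0,0.001,0,0,0,1],[0.17,0,0.001,0,0,0,1]]' >/dev/null && python3 ok.py && python3 look.py | grep top &&
python3 -m handwheel '[[0.17,0,0.001,0,0,0,1],[0.17,0,0.001,0,0,0,1]]' >/dev/null && python3 ok.py && python3 look.py | grep top &&
python3 -m handwheel '[[0.17,0,0.001,0,0,0,1],[0.17,0,0.001,0,0,0,1]]' >/dev/null && python3 ok.py && python3 look.py|grep top
```

```text
t18.2 F [0.8 7.8 2.5] bearing 337.5 R 61.7 z 80.7
disc top z 0.0680
top 20 [259. 193.] [0.547 0.014 0.095] bearing 94.7 R 59.3 zmax 0.1000 rgb [25. 27. 26.]
top 19 [300. 206.] [ 0.507 -0.081  0.096] bearing 218.4 R 58.3 zmax 0.1019 rgb [41. 42. 43.]
disc top z 0.0695
t18.6 F [0.3 9.7 2.6] bearing 337.3 R 61.7 z 80.8
```

Run:
```python
from h import *
a=np.load("scene1.npz")["pixels"][170:270,250:410,::-1]; b=np.load("top1.npz")["pixels"][140:240,220:380,::-1]
cv2.imwrite("pics/c2.png",np.vstack([cv2.resize(x,None,fx=3,fy=3,interpolation=cv2.INTER_CUBIC) for x in(a,b)]))
```

```text
(no output)
```

View pics/c2.png

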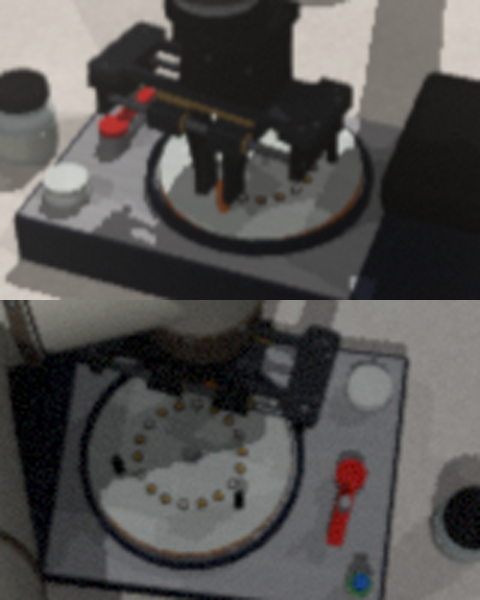

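The pictures confirm it: the orange rim still shows on the near side, at the bottom of the top view (row ~555), while the far side is sunk. I'll push clockwise slightly harder.

```bash
python3 -m handwheel '[[0.17,0,0.001,0,0,0,1],[0.17,0,0.001,0,0,0,1]]' >/dev/null ; python3 ok.py ; python3 look.py | grep top 
python3 -m handwheel '[[0.17,0,0.001,0,0,0,1],[0.17,0,0.001,0,0,0,1]]' >/dev/null ; python3 ok.py ; python3 look.py | grep top
```

```text
t18.8 F [-0.2 12.2  2.3] bearing 337.1 R 61.7 z 80.8
disc top z 0.0682
top 21 [259. 193.] [0.548 0.014 0.095] bearing 94.3 R 59.3 zmax 0.1001 rgb [28. 28. 29.]
top 17 [300. 205.] [ 0.507 -0.081  0.096] bearing 218.8 R 58.1 zmax 0.0997 rgb [46. 47. 47.]
disc top z 0.0696
t19.1 F [ 0.4 14.4  2.8] bearing 336.9 R 61.5 z 80.8
disc top z 0.0682
top 20 [259. 193.] [0.548 0.014 0.096] bearing 94.2 R 59.1 zmax 0.1009 rgb [26. 27. 26.]
top 21 [299. 206.] [ 0.507 -0.081  0.096] bearing 218.2 R 58.1 zmax 0.1007 rgb [41. 42. 42.]
disc top z 0.0696
```

```bash
python3 -m handwheel '[[0.17,0,-0.003,0,0,0,-3],[0.17,0,-0.006,0,0,0,-6]]' >/dev/null && python3 ok.py && python3 look.py | grep top &&
python3 -m handwheel '[[0.17,0,-0.001,0,0,0,-1],[0.17,0,-0.003,0,0,0,-3]]' >/dev/null && python3 ok.py && python3 look.py | grep top &&
python3 -m handwheel '[[0.17,0,-0.001,0,0,0,-1],[0.17,0,-0.002,0,0,0,-2]]' >/dev/null && python3 ok.py && python3 look.py | grep top &&
python3 -m handwheel '[[0.17,0,-0.001,0,0,0,-1],[0.17,0,-0.002,0,0,0,-2]]' >/dev/null && python3 ok.py && python3 look.py | grep top
```

```text
t19.4 F [-1.1  0.1 -0.1] bearing 338.8 R 61.6 z 80.3
disc top z 0.0681
top 6 [290. 168.] [ 0.607 -0.067  0.087] bearing 337.7 R 59.2 zmax 0.0901 rgb [46. 23.  5.]
top 19 [259. 194.] [0.547 0.015 0.095] bearing 95.2 R 59.8 zmax 0.1006 rgb [23. 24. 24.]
top 21 [299. 206.] [ 0.507 -0.081  0.095] bearing 218.3 R 58.0 zmax 0.1008 rgb [40. 41. 40.]
disc top z 0.0694
t19.6 F [ 0.5  0.3 -0.5] bearing 340.5 R 61.3 z 79.6
disc top z 0.0683
top 20 [259. 194.] [0.547 0.015 0.095] bearing 95.4 R 59.8 zmax 0.1003 rgb [22. 23. 23.]
top 20 [300. 206.] [ 0.507 -0.081  0.096] bearing 218.5 R 58.1 zmax 0.1003 rgb [40. 43. 41.]
disc top z 0.0696
t19.9 F [-0.6 -0.9 -0.3] bearing 342.6 R 61.3 z 79.5
disc top z 0.0684
top 19 [259. 194.] [0.547 0.015 0.094] bearing 95.5 R 59.6 zmax 0.0992 rgb [20. 21. 20.]
top 18 [300. 206.] [ 0.507 -0.081  0.096] bearing 218.4 R 58.2 zmax 0.1000 rgb [38. 39. 37.]
disc top z 0.0694
t20.2 F [-0.1 -1.   0.1] bearing 344.4 R 61.2 z 79.5
disc top z 0.0682
top 19 [259. 195.] [0.544 0.014 0.095] bearing 97.7 R 59.6 zmax 0.0989 rgb [21. 22. 22.]
top 18 [300. 205.] [ 0.508 -0.083  0.095] bearing 220.8 R 58.6 zmax 0.1012 rgb [41. 41. 40.]
disc top z 0.0691
```

Clockwise is blocked and counter-clockwise is free, so the full fit must be slightly further on. I'll go on slowly.

```bash
python3 -m handwheel '[[0.17,0,-0.001,0,0,0,-1],[0.17,0,-0.002,0,0,0,-2]]' >/dev/null && python3 ok.py && python3 look.py | grep top &&
python3 -m handwheel '[[0.17,0,-0.001,0,0,0,-1],[0.17,0,-0.002,0,0,0,-2]]' >/dev/null && python3 ok.py && python3 look.py | grep top &&
python3 -m handwheel '[[0.17,0,-0.001,0,0,0,-1],[0.17,0,-0.002,0,0,0,-2]]' >/dev/null && python3 ok.py && python3 look.py | grep top &&
python3 -m handwheel '[[0.17,0,-0.001,0,0,0,-1],[0.17,0,-0.002,0,0,0,-2]]' >/dev/null && python3 ok.py && python3 look.py
```

```text
t20.6 F [ 0.2 -1.   0.3] bearing 346.4 R 61.1 z 79.6
disc top z 0.0681
top 6 [288. 166.] [ 0.61  -0.063  0.089] bearing 342.8 R 60.0 zmax 0.0920 rgb [46. 26. 10.]
top 20 [260. 196.] [0.542 0.014 0.095] bearing 99.9 R 59.3 zmax 0.0992 rgb [26. 26. 26.]
top 18 [300. 204.] [ 0.509 -0.084  0.097] bearing 222.3 R 57.8 zmax 0.1011 rgb [40. 43. 41.]
disc top z 0.0688
t20.9 F [ 0.4 -1.4  0.7] bearing 348.4 R 61.1 z 79.6
disc top z 0.0667
top 6 [287. 166.] [ 0.609 -0.06   0.093] bearing 344.8 R 58.5 zmax 0.0948 rgb [60. 31.  9.]
top 15 [260. 197.] [0.54  0.014 0.091] bearing 102.1 R 60.5 zmax 0.0929 rgb [26. 26. 27.]
top 14 [301. 204.] [ 0.51  -0.086  0.093] bearing 223.6 R 59.1 zmax 0.0954 rgb [47. 49. 49.]
disc top z 0.0643
t21.1 F [-0.2 -2.3  0.6] bearing 350.0 R 60.9 z 79.6
disc top z 0.0667
top 7 [286. 167.] [ 0.609 -0.058  0.092] bearing 346.6 R 58.5 zmax 0.0932 rgb [57. 31. 10.]
top 15 [260. 198.] [0.537 0.014 0.092] bearing 104.3 R 60.7 zmax 0.0939 rgb [27. 27. 27.]
top 17 [302. 204.] [ 0.511 -0.086  0.091] bearing 225.0 R 58.9 zmax 0.0946 rgb [50. 50. 51.]
disc top z 0.0644
t21.4 F [-0.6 -2.2  0.8] bearing 352.0 R 60.7 z 79.5
scene 9 [360. 215.] [0.539 0.014 0.091] bearing 102.9 R 60.6 zmax 0.0939 rgb [28. 28. 27.]
scene 55 [326. 233.] [ 0.617 -0.062  0.093] bearing 345.1 R 67.3 zmax 0.1000 rgb [53. 38. 30.]
scene 33 [334. 234.] [ 0.622 -0.042  0.094] bearing 2.2 R 69.4 zmax 0.1022 rgb [29. 29. 28.]
disc top z 0.0667
top 7 [286. 166.] [ 0.609 -0.057  0.092] bearing 348.0 R 58.5 zmax 0.0943 rgb [57. 33. 13.]
top 15 [260. 198.] [0.535 0.013 0.092] bearing 106.4 R 60.4 zmax 0.0943 rgb [33. 35. 35.]
top 13 [302. 204.] [ 0.512 -0.088  0.093] bearing 226.7 R 59.3 zmax 0.0956 rgb [41. 42. 43.]
disc top z 0.0644
```

It's home: all the post tops read 93–94 mm and the disc top 64.4 mm. I'll back off, confirm and measure the lever.

```bash
python3 -m handwheel '[[0.25,0,0.002,0,0,0,2],[0.25,0,0.002,-0.03,0,0,2],[0.25,0,0.002,-0.08,0,0,2],[0.25,0,0.002,-0.08,0,0,2],[0.25,0,0.002,-0.08,0,0,2]]' >/dev/null; python3 look.py
python3 - <<'E'
from h import *
for f in ("w1","top1","scene1"):
    c=dict(np.load(f+".npz")); P=cloud(c); M=masks(c)
    near=(np.hypot(P[...,0]-.50,P[...,1]+.168)<.06)
    for a,ce,l in blobs(M["red"]&near&(P[...,2]>.06),8): print(f,"red",a,P[l].mean(0).round(4))
    hi=near&(P[...,2]>.085)&(P[...,2]<.112)&(np.hypot(P[...,0]-.43,P[...,1]+.172)>.025)
    for a,ce,l in blobs(hi,6):
        top=l&(P[...,2]>.1); print(f,"pin",a,P[l].mean(0).round(4), P[top].mean(0).round(4))
    m=(near&M["red"]).astype(np.uint8); q=P[(m>0)&(abs(P[...,2]-.0735)<.006)][:,:2].astype(np.float32); print(f,"lever rect",cv2.minAreaRect(q))
E
python3 goal.py .4945 -.165 .16 247
```

```text
scene 20 [360. 215.] [0.538 0.015 0.091] bearing 104.0 R 61.2 zmax 0.0949 rgb [53. 53. 51.]
scene 24 [328. 232.] [ 0.614 -0.056  0.091] bearing 349.8 R 62.6 zmax 0.0949 rgb [116.  74.  51.]
disc top z 0.0668
top 16 [286. 166.] [ 0.611 -0.057  0.091] bearing 348.3 R 59.9 zmax 0.0945 rgb [91. 60. 34.]
top 15 [260. 198.] [0.535 0.013 0.091] bearing 106.2 R 60.5 zmax 0.0929 rgb [30. 30. 30.]
top 13 [302. 204.] [ 0.512 -0.088  0.092] bearing 226.7 R 59.2 zmax 0.0949 rgb [38. 40. 40.]
disc top z 0.0643
w1 red 1013 [ 0.5052 -0.1692  0.0742]
w1 pin 95 [ 0.4955 -0.1659  0.1057] [ 0.4955 -0.1658  0.1061]
w1 lever rect ((0.5014461874961853, -0.16501839458942413), (0.023906361311674118, 0.07431101053953171), 63.84988021850586)
top1 red 83 [ 0.5205 -0.1751  0.0729]
top1 red 53 [ 0.4774 -0.1584  0.0729]
top1 pin 18 [ 0.4926 -0.1648  0.1017] [ 0.4935 -0.165   0.1054]
top1 lever rect ((0.5000168085098267, -0.16456188261508942), (0.022875279188156128, 0.07265214622020721), 65.06119537353516)
scene1 red 83 [ 0.5105 -0.1695  0.075 ]
scene1 pin 32 [ 0.4962 -0.1642  0.0977] [ 0.4948 -0.1649  0.1058]
scene1 lever rect ((0.49958139657974243, -0.16875772178173065), (0.021547652781009674, 0.07214470952749252), 74.98505401611328)
t 22.15 shift [-0.1045  0.1227 -0.0014] rot [-0.03  0.08 16.65] F [-0.4  0.9 -0.1] j [ 10.  24.  -6.  -0. -60.  74.] w 0.2517656812316043
```

The carousel is confirmed home, having dropped 6.9 mm and lying level. The pin is at (0.495,-0.1655) and the pivot at about (0.522,-0.177), which gives the expected 30 mm.

```bash
python3 -m handwheel '[[0.25,-0.1045,0.1227,0,0,0,16.6],[0.25,-0.1045,0.1227,0,0,0,16.6],[0.25,-0.1045,0.1227,0,0,0,16.6],[0.25,-0.1045,0.1227,0,0,0,16.6],[0.25,-0.1045,0.1227,0,0,0,16.6],[0.25,-0.1045,0.1227,0,0,0,16.6]]' >/dev/null
python3 goal.py .495 -.1655 .085 247.5
```

```text
t 22.75 shift [-0.0005  0.0005  0.074 ] rot [ 0.    0.01 -0.44] F [-0.   0.2 -0.3] j [ -1.  15. -19.  -0. -55.  68.] w 0.2554564191154237
```

```bash
python3 -m handwheel '[[0.25,0,0,0.04,0,0,0],[0.25,0,0,0.065,0,0,0],[0.25,0,0,0.074,0,0,0],[0.2,0,0,0.074,0,0,0],[0.2,0,0,0.074,0,0,0]]' >/dev/null && python3 ok.py &&
python3 -m handwheel '[[0.2,0.0001,-0.0021,0,0,0,4],[0.2,0.0003,-0.0042,0,0,0,8]]' >/dev/null && python3 ok.py &&
python3 -m handwheel '[[0.2,0.0001,-0.0021,0,0,0,4],[0.2,0.0003,-0.0042,0,0,0,8]]' >/dev/null && python3 ok.py &&
python3 -m handwheel '[[0.2,0.0001,-0.0021,0,0,0,4],[0.2,0.0003,-0.0042,0,0,0,8]]' >/dev/null && python3 ok.py &&
python3 -m handwheel '[[0.2,0.0001,-0.0021,0,0,0,4],[0.2,0.0003,-0.0042,0,0,0,8]]' >/dev/null && python3 ok.py &&
python3 -m handwheel '[[0.2,0.0001,-0.0021,0,0,0,4],[0.2,0.0003,-0.0042,0,0,0,8]]' >/dev/null && python3 ok.py &&
python3 -m handwheel '[[0.2,0.0001,-0.0021,0,0,0,4],[0.2,0.0003,-0.0042,0,0,0,8]]' >/dev/null && python3 ok.py &&
python3 -m handwheel '[[0.2,0.0001,-0.0021,0,0,0,4],[0.2,0.0003,-0.0042,0,0,0,8]]' >/dev/null && python3 ok.py &&
python3 -m handwheel '[[0.2,0.0001,-0.0021,0,0,0,4],[0.2,0.0003,-0.0042,0,0,0,8]]' >/dev/null && python3 ok.py &&
python3 -m handwheel '[[0.2,0.0001,-0.0021,0,0,0,4],[0.2,0.0003,-0.0042,0,0,0,8]]' >/dev/null && python3 ok.py &&
python3 -m handwheel '[[0.2,0.0001,-0.0021,0,0,0,4],[0.2,0.0003,-0.0042,0,0,0,8]]' >/dev/null && python3 ok.py
python3 - <<'E'
from station import sensors
import numpy as np
p=np.array(sensors.sense()["tcp_pos"])[:2]-[.522,-.1767]; print("tcp about pivot: lever deg",166.8-np.degrees(np.arctan2(p[1],p[0])),np.hypot(*p))
E
```

```text
t23.2 F [-0.5  0.3 -0.3] bearing 245.2 R 132.6 z 86.3
t23.4 F [-0.5 -2.9  0. ] bearing 245.3 R 128.7 z 87.2
t23.6 F [-0.4 -2.6 -1. ] bearing 245.5 R 125.0 z 87.2
t23.9 F [-1. -2.  0.] bearing 246.0 R 121.2 z 87.2
t24.1 F [-0.3 -1.4  0.9] bearing 246.9 R 117.5 z 87.2
t24.2 F [-2.1 -1.5  0.5] bearing 248.0 R 114.1 z 87.2
t24.4 F [-2.8 -1.1  0.6] bearing 249.5 R 111.2 z 87.2
t24.6 F [-1.7 -0.6  0.7] bearing 251.2 R 108.7 z 87.2
t24.9 F [-1.8 -0.3  0.9] bearing 253.2 R 106.9 z 87.2
t25.1 F [-2.3 -0.9  0.7] bearing 255.5 R 105.9 z 87.2
t25.2 F [-2.6  0.4  0.3] bearing 257.7 R 105.6 z 87.2
tcp about pivot: lever deg 92.10577304708825 0.02977472516726274
```

Nearly there. A few finer steps should bring it to the stop, which will show as a rise in force.

```bash
python3 -m handwheel '[[0.2,0,-0.001,0,0,0,2],[0.2,0.0001,-0.0021,0,0,0,4]]' >/dev/null && python3 ok.py &&
python3 -m handwheel '[[0.2,0,-0.001,0,0,0,2],[0.2,0.0001,-0.0021,0,0,0,4]]' >/dev/null && python3 ok.py &&
python3 -m handwheel '[[0.2,0,-0.001,0,0,0,2],[0.2,0,-0.001,0,0,0,2]]' >/dev/null && python3 ok.py &&
python3 -m handwheel '[[0.2,0,-0.001,0,0,0,2],[0.2,0,-0.001,0,0,0,2]]' >/dev/null && python3 ok.py &&
python3 -m handwheel '[[0.2,0,-0.001,0,0,0,2],[0.2,0,-0.001,0,0,0,2]]' >/dev/null && python3 ok.py
```

```text
t25.4 F [-1.6 -0.5  0.2] bearing 258.9 R 105.7 z 87.1
t25.6 F [-0.9 -1.2  0.6] bearing 260.0 R 106.0 z 87.1
t25.9 F [-3.6  0.2  2.2] bearing 260.2 R 106.3 z 86.9
t26.1 F [-4.7  1.8  3.5] bearing 260.2 R 106.4 z 86.5
t26.2 F [-6.5  2.4  5. ] bearing 260.2 R 106.7 z 86.3
```

The TCP has stopped advancing and the force is rising, so the lever is at its stop. I'll back off, lift clear and check.

```bash
python3 -m handwheel '[[0.25,0,0.003,0,0,0,0],[0.3,0,0.0055,0,0,0,0],[0.3,0,0.0055,-0.03,0,0,0],[0.3,0,0.0055,-0.07,0,0,0],[0.3,0,0.0055,-0.11,0,0,0],[0.3,0,0.0055,-0.14,0,0,0],[0.3,0,0.0055,-0.14,0,0,0],[0.3,0,0.0055,-0.14,0,0,0]]'; python3 look.py
python3 - <<'E'
from h import *
from station import eyes
c=eyes.capture("wrist"); P=cloud(c)
l=(np.hypot(P[...,0]-.522,P[...,1]+.1767)<.045)&(P[...,2]>.095)&(P[...,2]<.112)&(c["z_map"]>0)
for a,ce,k in blobs(l,20):
    q=P[k].mean(0); d=q-[.522,-.1767,0]; print("pin",a,ce,q.round(4),"lever deg",166.8-np.degrees(np.arctan2(d[1],d[0])))
cv2.imwrite("pics/w3.png",c["pixels"][:,:,::-1])
E
```

```text
time_s: 27.05
tcp_pos: [0.5322, -0.1477, 0.2266]
ee_rot: [[-0.453, -0.892, 0.003], [-0.892, 0.453, 0.0], [-0.002, -0.003, -1.0]]
wrist_force: [0.7, 0.4, -0.6]
gripper_width: 0.302
gripper_force: 0.0
scene 22 [322. 207.] [ 0.515 -0.087  0.091] bearing 228.0 R 56.2 zmax 0.0957 rgb [53. 52. 51.]
scene 22 [360. 215.] [0.538 0.015 0.09 ] bearing 103.8 R 61.5 zmax 0.0949 rgb [46. 45. 44.]
scene 22 [328. 232.] [ 0.614 -0.056  0.091] bearing 349.8 R 62.5 zmax 0.0951 rgb [117.  75.  53.]
disc top z 0.0669
top 16 [286. 166.] [ 0.611 -0.057  0.09 ] bearing 348.3 R 60.0 zmax 0.0927 rgb [84. 53. 29.]
top 7 [261. 199.] [0.535 0.01  0.09 ] bearing 107.8 R 57.8 zmax 0.0931 rgb [46. 48. 47.]
disc top z 0.0643
pin 96 [318.72916667 194.79166667] [ 0.5321 -0.1491  0.1044] lever deg 96.9633490645349
```

View pics/w3.png

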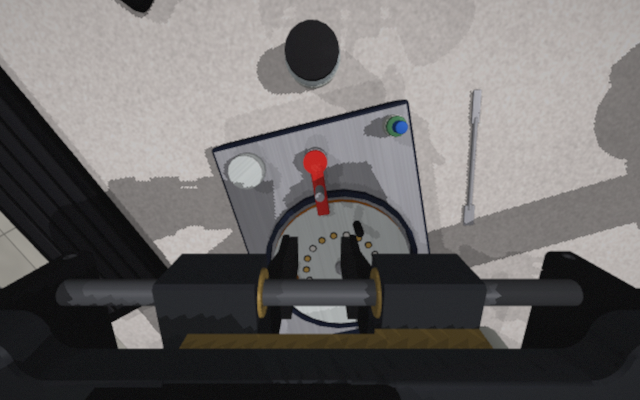

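The wrist view shows the lever swung in, with its pivot at (315,160) and its end at (322,213) over the sunken carousel rim. Its angle measures about 97° ± 3°, which matches the 94.5° stop. The vial at (398,127), tin, jar and spatula are where they were, and the gripper is clear.

```bash
python3 -c "
from station import workorder
print(workorder.finish_job())"
```

```text
the job is handed in; nothing more can be done
None
```

The carousel is home on its keys and the lock lever is at its stop over the rim; I handed the job in at about 27 s of the 72 s allowed, and no verdict came back.

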